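# Turn the supply carousel until the vial faces front

### The arm

A 6-joint arm with a two-finger parallel gripper is mounted at the origin on a cart in front of the work surface, level with it; the furniture and walls round the work are solid. World frame = base frame: x ahead of the robot, y to its left, z up, the work surface at z = 0. Lengths are in mm, angles in rad, forces in N, time in s.
With the tool pointing down it reaches from about 250 to 850 mm from the base axis. Payload 12.5 kg.
Tool frame: the origin (TCP) lies on the centre line of the jaws, within the pads' length; the fingertips stand 11 mm ahead of it and the grasp point (between the pads) lies 8 mm behind it; y points along the fingers, x is the direction in which the jaws open and shut, and the axes are right-handed (so a half turn about y gives the same grasp; the last joint's range is limited). The gripper opens to 93 mm and grips with 3 to 60 N. Pads are 15 mm wide; open, the fingers measure 128 mm over their backs; the gripper's body (75 mm by 188 mm) begins 65 mm behind the grasp point.
Start: joints at [-1.303, 0.351, 1.652, -0, 1.139, -0.085], TCP at [190.058, -516.103, 229.633] pointing down, gripper open.
Joint ranges: [-2.75, 2.75], [-0.79, 2.1], [0.01, 2.65], [-1.57, 4.71], [0.07, 3.14], [-2.87, 2.87]. Speed limits (rad/s): [2.22, 2.22, 2.79, 3.14, 3.14, 3.14].

### API

Orientations are given as a rotation vector (axis times angle).
In Python, from cell import sensors, vision, ctrl gives the robot as it stands. The module is installed in compiled form; this text tells all that it offers.
- The arm moves only by the tool carry_out, never from a script. Its argument "targets" is a list of rows, each a list of 3 entries, a list of its own where there are three numbers: the shift along the tool's x, y, z in m, then the turn, a rotation vector about the tool's x, y, z in rad, then the closure, from 0 (fully open) to 1 (shut). A call has 1 to 12 rows; each row shifts and turns the commanded pose from where the row before left it, along the tool's axes as they then stand; what a row does not reach is not made up. A row lasts 1/10 s, in which the tool goes at most 50 mm and 8.59 degrees, less where a joint would pass 70% of its speed; a pose out of reach is approached as far as the arm can. A call with a gripper value outside its range is refused whole. The fingers move at their own pace and stop on an object; "grip_force" is the grip in N (left out, the last holds). Time passes only in rows, so rows that do not move let the fingers close. It gives the time, the measured TCP pose, the force and the opening at its end, in the units of the state.
- sensors.get_obs(): the state, without advancing time (a new reading comes with each control period).
- vision.grab_frame(name): name is "scene" or "side" or "wrist"; returns a dict with "frame" (400x640x3 uint8, red, green, blue), "fx", "fy", "cx", "cy" (pixels), "eye" and "attitude" of the camera in the world; the wrist camera has in their place "hand_eye" (4x4, takes a point from camera to tool coordinates, whose origin is the TCP and whose axes are the tool frame's). Camera axes: x right, y down, z forward; pixel columns grow to the right and rows downward; lengths in mm; the calibration is good to about 2 mm. A picture is of the moment at which its call begins: read the wrist's pose just before it. There is no depth.
- ctrl.finish_job(): hands the job in, once; it reports no verdict.
Trained networks look in a picture, given as the dict that the camera call returned (one of the last four; its "shot" number tells which), for a name from the list of things; names that differ only in an ending like _2 or _b are one class to them, and where a whole thing is asked for, a point or a joint stands for the part that bears it (a point fixed in the world has none). Each returns a list of dicts, best first, with "score" (0 to 1); they miss things now and then, are a little off and sometimes report something else, mostly with a low value. They report only what shows in the picture. A call takes as long as a camera call. They do not tell look-alikes from the thing itself.
- vision.search_frame(picture, thing): "pixel" ([column, row] in pixels, amid what is visible of it).
- vision.spot_point(picture, thing): "pixel" ([column, row] in pixels: a listed point, or the origin of a listed thing).
The state is a dict: "time_s": time; "qpos": joint angles; "joint_velocities": joint speeds; "tau": joint torques, N m; "eef_pos": TCP position; "tool_rot": TCP orientation; "contact_force": force on the tool from outside, world axes, zero at the start; "torque": the same for the moment, N m; "finger_gap": opening from 0.0 (shut) to 1.0 (fully open).
Only numpy, scipy, OpenCV 4.12 (cv2) and the standard library are available. Lean on these libraries where they do the work, as an engineer would, in place of code of your own. Each camera call takes 0.05 s, during which the arm holds its last target. There are 200 camera calls.

### The job

Turn the round supply carousel by pushing the posts round its rim with the fingertips, either way round, until the glass vial stands at the front, squarely in line with the pointer that sticks out of the carousel's foot. Nothing is to be picked up: push gently, so that everything on the carousel stays standing in its compartment, do not touch the things on it, and leave the things round about where they are.

Things in the scene. Friction and masses are not known exactly. Their poses are not given: they have to be found in the camera images.
- carousel_base: fixed round grey foot of the supply carousel, 208 mm diameter, 10 mm high; origin on the worktop at the turning axis, z up. A flat grey pointer strip (8 mm high, 16 mm wide, pointed tip) sticks out of it along its -x axis: that is the carousel's front, which faces roughly, not exactly, towards the robot.
- pointer (a point): on the pointer's upper face near its tip, 150 mm from the turning axis, 8 mm above the worktop.
- carousel: white round turning tray on the foot, 250 mm diameter, plate top at z = 20 mm; origin on the turning axis at worktop height, z up. Turns endlessly both ways about z with light friction (0.06 N m, under 2 N at a post) and stays where left. Four quarter compartments centred at 0, 90, 180, 270 degrees from its x axis, one thing in each, 58 mm from the axis; which is where differs.
- post0 (a point): top centre of one of the eight upright grey round finger posts on the turning tray: 18 mm diameter, from z = 20 to 46 mm, centres 114 mm from the axis, at 22.5 degrees (this one), 67.5, 112.5, ... (every 45 degrees) from the tray's x axis.
- hub_top (a point): top centre of the tray's small hub, 18 mm diameter, z = 45 mm, on the axis. Four dividing walls (3 mm thick, top z = 44 mm) run out from it at 45, 135, 225, 315 degrees from the tray's x axis to a round lip (mean radius 95 mm, 2.6 mm thick, top z = 32 mm) that lies inside the ring of posts.
- vial_mid (a point): centre (half-way up) of the glass vial, the only small bottle on the carousel: 23 mm diameter, 50 mm tall, upright with a narrow neck and a cap, its top at about z = 70 mm.
- wide_roll: roll of tape lying flat on the carousel, 59 mm diameter, 25 mm high; origin under its centre.
- narrow_roll: smaller roll of tape lying flat on the carousel, 47 mm diameter, 18 mm high; origin under its centre.
- small_carton: small flat carton lying on the carousel, 60 x 34 x 20 mm; origin under its centre, x along its length.
- canister: bystander: round steel canister with a knobbed lid, 84 mm diameter, 111 mm high, left of the carousel; origin under its centre.
- timer: bystander: round dial timer, 62 mm wide, 36 mm high, near the front edge of the worktop, left; origin under its centre.
- kit_carton: bystander: flat carton 80 x 45 x 26 mm near the front edge of the worktop, right; origin under its centre, x along its length.
- gauze_carton: bystander: upright carton 90 x 45 x 66 mm behind the carousel, right; origin under its centre, x along its length.
Mind the look-alikes: they are no part of the job. What is shaped like the small_carton but blue is not meant. What is shaped like the narrow_roll but blue is not meant.

How it is judged (in metres and radians):
At the end, for the whole second after the job is handed in: The vial's centre is on the front side of the carousel and within 11 mm to either side of the pointer's line; the carousel is at rest; all four things stand upright on the carousel inside its lip; the four bystanders are within 20 mm of where they were (y of vial_mid in the frame of carousel_base between -0.011 and 0.011 m and x of vial_mid in the frame of carousel_base below -0.035 m and angular speed of carousel below 0.05 rad/s and horizontal distance between each of vial, wide_roll, narrow_roll, small_carton and carousel below 0.09 m and height (world z) of vial between 0.012 and 0.028 m and angle between each of vial, wide_roll, narrow_roll, small_carton's own z axis and vertical below 0.15 rad and height (world z) of wide_roll between 0.012 and 0.028 m and height (world z) of narrow_roll between 0.012 and 0.028 m and height (world z) of small_carton between 0.012 and 0.028 m and distance of each of canister, timer, kit_carton, gauze_carton from where it was at the start of the episode below 0.02 m); the robot touches nothing.
It fails at once if the robot touches a thing that stands on the carousel (contact force between any of the fingers, the arm and vial above 0.3 N or contact force between any of the fingers, the arm and wide_roll above 0.3 N or contact force between any of the fingers, the arm and narrow_roll above 0.3 N or contact force between any of the fingers, the arm and small_carton above 0.3 N).
It fails at once if a thing on the carousel is lifted or tips over (height (world z) of any of vial, wide_roll, narrow_roll, small_carton above 0.032 m or angle between any of vial, wide_roll, narrow_roll, small_carton's own z axis and vertical above 0.4 rad).
It fails at once if a thing standing round the carousel is moved by more than 20 mm (distance of any of canister, timer, kit_carton, gauze_carton from where it was at the start of the episode above 0.02 m).
It also fails if it takes over 72 s, if anything falls off the work surface, if the arm or the gripper's body presses on something with over 40 N, if the wrist force passes 120 N, or if a joint passes its speed limit or range.

## Working session

There is one attempt and no reset: what is moved stays moved. The work goes in short steps, Python scripts to look and compute and a tool call to move; the robot and the scene stay as the last step left them, time stands still between calls to the robot, and variables do not carry over. Pictures are saved under pics/ and viewed, about 8 in all and at most 12, crops included, and the job is handed in when it is done.

Besides the shell and the picture viewer there is one more tool, called after "Call:" by a JSON object that holds its "fn" and its "kwargs", one argument or row to a line. carry_out: Moves the arm, as the interface text tells. Its arguments: {"type":"object","properties":{"targets":{"type":"array","items":{"type":"array"}},"grip_force":{"type":"number"}},"required":["targets"]}

```bash
mkdir -p pics
cat > h.py <<'E'
import numpy as np, cv2
from cell import sensors, vision, ctrl
from scipy.spatial.transform import Rotation as R
def att(a):
    a=np.array(a,float)
    return a if a.shape==(3,3) else (R.from_rotvec(a).as_matrix() if a.size==3 else R.from_quat(a).as_matrix())
def ray(p,px):
    d=att(p["attitude"])@np.array([(px[0]-p["cx"])/p["fx"],(px[1]-p["cy"])/p["fy"],1]); return np.array(p["eye"],float).ravel(),d
def onz(p,px,z):
    e,d=ray(p,px); return e+d*(z-e[2])/d[2]
def proj(p,X):
    c=att(p["attitude"]).T@(np.array(X,float)-np.array(p["eye"],float).ravel()); return np.array([p["cx"]+p["fx"]*c[0]/c[2],p["cy"]+p["fy"]*c[1]/c[2]])
E
python3 - <<'E'
from h import *
for n in("scene","side"):
    p=vision.grab_frame(n); cv2.imwrite(f"pics/{n}0.png",p["frame"][:,:,::-1])
    print(n,p["eye"],p["attitude"],p["fx"],p["cx"],p["cy"])
    for t,z in [("hub_top",45),("pointer",8),("vial_mid",45),("post0",46),("canister",0),("timer",0),("kit_carton",0),("gauze_carton",0),("carousel_base",0)]:
        for r in vision.spot_point(p,t)[:3]: print(t,np.round(r["pixel"]),round(r["score"],2),onz(p,r["pixel"],z).round(0))
print(sensors.get_obs())
E
```

```text
scene [ -29.15885883  749.55219739 1133.45812025] [-0.90196131  2.59228907 -0.93216423] 493.55348210577426 316.159159931877 203.96020607315808
hub_top [297. 216.] 0.67 [571. 120.  45.]
pointer [316. 263.] 0.59 [447. 189.   8.]
vial_mid [293. 231.] 0.45 [544. 166.  45.]
post0 [257. 226.] 0.6 [635. 215.  46.]
canister [292. 312.] 0.76 [403. 339.   0.]
timer [340. 293.] 0.88 [342. 219.   0.]
timer [296. 234.] 0.32 [557. 143.   0.]
kit_carton [414. 209.] 0.7 [ 340. -141.    0.]
gauze_carton [316. 135.] 0.72 [ 772. -215.    0.]
side [ 400.37503569 -808.80741089  397.14450994] [-1.91915648  0.18826239 -0.11684824] 400.2992293404474 321.66298787214447 195.63105951259814
hub_top [326. 196.] 0.93 [583. 114.  45.]
hub_top [462. 275.] 0.72 [ 728. -293.   45.]
pointer [268. 209.] 0.5 [440. 153.   8.]
vial_mid [305. 186.] 0.41 [543. 202.  45.]
post0 [338. 182.] 0.74 [638. 218.  46.]
canister [254. 190.] 0.93 [410. 336.   0.]
timer [228. 204.] 0.8 [336. 235.   0.]
timer [320. 212.] 0.22 [571. 121.   0.]
kit_carton [228. 275.] 0.73 [ 346. -139.    0.]
gauze_carton [459. 277.] 0.77 [ 763. -231.    0.]
{'time_s': 1.0, 'qpos': array([-1.30260099e+00,  3.50682751e-01,  1.65180091e+00,  7.12650332e-06,
        1.13910748e+00, -8.45740831e-02]), 'joint_velocities': array([-0.00048538, -0.00085253,  0.00034751,  0.00089868,  0.000477  ,
        0.00058862]), 'tau': array([-2.97132290e-03, -4.97269034e+01, -2.85495526e+01,  6.96827355e-02,
        2.20064510e-02, -3.67581890e-05]), 'eef_pos': array([ 190.05866784, -516.10093004,  229.64166502]), 'tool_rot': array([-1.35568393,  0.9455246 , -0.94553336]), 'contact_force': array([ 1.19496592,  0.18077577, -1.09133122]), 'torque': array([ 0.02863468, -0.00296693, -0.00751017]), 'finger_gap': 1.0025342695597885}
```

Run:
```python
import cv2
a=cv2.imread("pics/scene0.png")[110:340,200:460]; cv2.imwrite("pics/sc.png",cv2.resize(a,None,fx=2.6,fy=2.6,interpolation=cv2.INTER_CUBIC))
from h import *
print(R.from_rotvec(sensors.get_obs()["tool_rot"]).as_matrix().round(3))
```

```text
[[ 0.345  0.     0.938]
 [-0.938  0.     0.345]
 [ 0.    -1.     0.   ]]
```

View pics/sc.png

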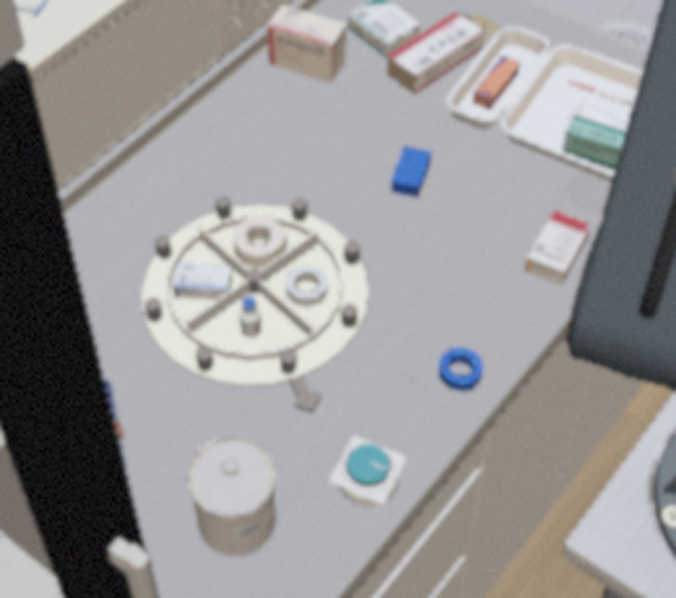

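```bash
cat > fit.py <<'E'
from h import *
from scipy.optimize import least_squares
E
python3 - <<'E'
from fit import *
p=vision.grab_frame("scene"); f=lambda q:np.array(q)/2.6+[200,110]
P=np.array([onz(p,f(q),46)[:2] for q in [(223,203),(300,204),(352,247),(349,311),(288,355),(205,353),(153,305),(163,241)]])
print(P.round()); c=least_squares(lambda c:np.hypot(*(P-c[:2]).T)-114,P.mean(0)); print(c.x,c.fun.round(1)); c=c.x
ang=lambda X:np.degrees(np.arctan2(*(np.array(X)[:2]-c)[::-1]))
print("posts",[round(ang(X),1) for X in P])
for n,q,z in [("pointer",(307,403),8),("hub",(253,284),45),("vial base",(250,333),20),("vialcap",(249,300),70),("narrow",(307,287),29)]:
    X=onz(p,f(q),z); print(n,X.round(),round(ang(X),1),np.hypot(*(X[:2]-c)).round(1))
E
```

```text
[[665.  59.]
 [595.   7.]
 [510.  21.]
 [459.  93.]
 [474. 177.]
 [543. 228.]
 [628. 215.]
 [680. 143.]]
[569.40486455 117.81301478] [-2.2 -0.3 -0.4 -0.6 -1.6 -0.8 -0.2 -0.2]
posts [np.float64(-31.5), np.float64(-77.2), np.float64(-121.8), np.float64(-167.5), np.float64(148.3), np.float64(103.5), np.float64(59.0), np.float64(12.8)]
pointer [438. 192.   8.] 150.7 151.1
hub [563. 127.  45.] 124.4 11.6
vial base [536. 166.  20.] 124.7 58.8
vialcap [539. 161.  70.] 125.6 52.5
narrow [522.  85.  29.] -145.3 57.3
```

Call:
{"fn": "carry_out", "kwargs": {
  "targets": [
    [[-0.013,0,0.02],[0,0,0],1],
    [[-0.026,0,0.04],[0,0,0],1],
    [[-0.026,0,0.04],[0,0,0],1],
    [[-0.026,0,0.04],[0,0,0],1],
    [[-0.026,0,0.04],[0,0,0],1],
    [[-0.026,0,0.04],[0,0,0],1],
    [[-0.026,0,0.04],[0,0,0],1],
    [[-0.026,0,0.04],[0,0,0],1],
    [[-0.026,0,0.04],[0,0,0],1],
    [[-0.026,0,0.04],[0,0,0],1],
    [[-0.026,0,0.04],[0,0,0],1],
    [[-0.013,0,0.02],[0,0,0],1]
  ],
  "grip_force": 10
}}

```text
time_s: 2.25
eef_pos: [505.6, -92.9, 229.7]
tool_rot: [-1.356, 0.944, -0.944]
contact_force: [0.3, -0.8, -0.1]
finger_gap: 0.026
```

```bash
cat >> h.py <<'E'
def wrist():
    o=sensors.get_obs(); p=vision.grab_frame("wrist"); T=np.array(p["hand_eye"],float)
    Rt=R.from_rotvec(o["tool_rot"]).as_matrix()
    p["eye"]=Rt@T[:3,3]+np.array(o["eef_pos"]); p["attitude"]=Rt@T[:3,:3]; return p
E
python3 - <<'E'
from h import *
p=wrist(); cv2.imwrite("pics/w1.png",p["frame"][:,:,::-1]); print(p["eye"].round(),p["fx"])
for t,z in [("hub_top",45),("pointer",8),("vial_mid",45),("post0",46)]:
    for r in vision.spot_point(p,t)[:2]: print(t,np.round(r["pixel"]),round(r["score"],2),onz(p,r["pixel"],z).round(0))
s=vision.grab_frame("scene"); cv2.imwrite("pics/s1.png",cv2.resize(s["frame"][110:340,160:420,::-1],None,fx=2.6,fy=2.6))
E
```

```text
[570. -70. 384.] 303.71614040289165
hub_top [154.  49.] 0.81 [574. 117.  45.]
pointer [ 88. 143.] 0.94 [441. 190.   8.]
pointer [176.  61.] 0.16 [570. 110.   8.]
vial_mid [108.  66.] 0.56 [541. 159.  45.]
```

View pics/w1.png

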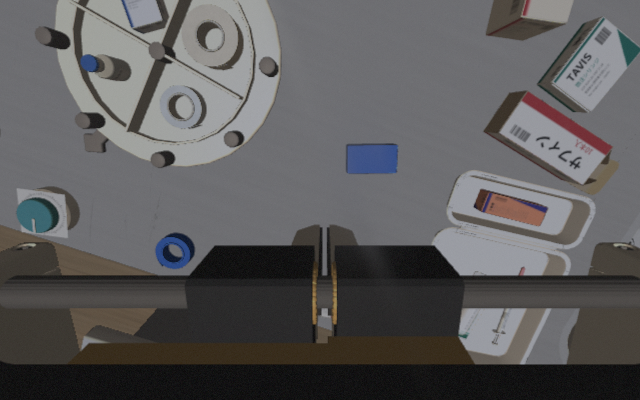

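Run:
```python
from fit import *
p=wrist()
P=np.array([onz(p,q,46)[:2] for q in [(267,66),(235,138),(161,160),(86,120),(45,35)]])
print(P.round()); c=least_squares(lambda c:np.hypot(*(P-c[:2]).T)-114,[570,118]); print(c.x,c.fun.round(1)); c=c.x
ang=lambda X:np.degrees(np.arctan2(*(np.array(X)[:2]-c)[::-1])).round(1)
print([ang(X) for X in P])
for n,q,z in [("pointer",(88,143),8),("hub",(156,48),45),("vialcap",(90,63),70),("narrow",(182,105),38)]:
    X=onz(p,q,z); print(n,X.round(),ang(X),np.hypot(*(X[:2]-c)).round(1))
```

```text
[[596.  -1.]
 [514.  10.]
 [462.  81.]
 [477. 166.]
 [546. 219.]]
[573.18175877 108.44187069] [-2.4  0.9  0.5 -1.5 -0.6]
[np.float64(-78.3), np.float64(-121.1), np.float64(-166.1), np.float64(149.0), np.float64(103.6)]
pointer [440. 187.   8.] 149.6 154.7
hub [573. 111.  45.] 88.9 2.8
vialcap [538. 154.  70.] 127.5 57.7
narrow [527.  76.  38.] -145.2 56.5
```

Call:
{"fn": "carry_out", "kwargs": {
  "targets": [
    [[-0.018,0,0.028],[0,0,0],1],
    [[-0.018,0,0.028],[0,0,0],1],
    [[-0.017,0,0.028],[0,0,0],1],
    [[0,0.02,0],[0,0,0],1],
    [[0,0.035,0],[0,0,0],1],
    [[0,0.035,0],[0,0,0],1],
    [[0,0.03,0],[0,0,0],1],
    [[0,0.02,0],[0,0,0],1],
    [[0,0,0],[0,0,0],1],
    [[0,0,0],[0,0,0],1]
  ]
}}

```text
time_s: 3.6
eef_pos: [564.8, -17.6, 90.3]
tool_rot: [-1.355, 0.946, -0.946]
contact_force: [0.0, 0.6, 0.1]
finger_gap: 0.007
```

Run:
```python
from h import *
p=wrist(); cv2.imwrite("pics/w2.png",p["frame"][:,:,::-1])
```

```text
(no output)
```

View pics/w2.png

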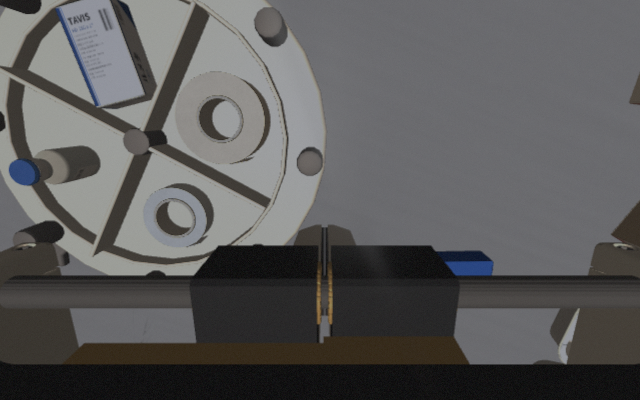

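Run:
```python
from h import *
p=wrist(); o=sensors.get_obs(); Rt=R.from_rotvec(o["tool_rot"]).as_matrix(); t=o["eef_pos"]
for n,q,z in [("post",(310,160),46),("post2",(268,20),46),("hub",(133,140),45),("vcap",(24,172),70)]:
    X=onz(p,q,z); print(n,X.round(1),(Rt.T@(X-t)).round(1))
print(proj(p,t+Rt@[0,11,0]),proj(p,t+Rt@[17.5,11,7.5]))
```

```text
post [601.2   4.3  46. ] [-8.  45.2 41. ]
post2 [670.7  55.1  46. ] [-31.8  45.3 123.8]
hub [573.7 116.7  45. ] [-123.    46.1   54. ]
vcap [540.5 158.9  70. ] [-174.1   21.    37.5]
[321.99971749 238.27664777] [352.30680991 226.13954999]
```

Call:
{"fn": "carry_out", "kwargs": {
  "targets": [
    [[-0.006,0.02,0],[0,0,0],1],
    [[0,0.02,0],[0,0,0],1],
    [[0,0.009,0],[0,0,0],1],
    [[0,0,0.01],[0,0,0],1],
    [[0,0,0.008],[0,0,0],1],
    [[0,0,0.004],[0,0,0],1],
    [[0,0,0.003],[0,0,0],1],
    [[0,0,0.003],[0,0,0],1],
    [[0,0,0.003],[0,0,0],1],
    [[0,0,0.003],[0,0,0],1],
    [[0,0,0.003],[0,0,0],1],
    [[0,0,0.003],[0,0,0],1]
  ]
}}

```text
time_s: 4.9
eef_pos: [600.3, 2.6, 40.6]
tool_rot: [-1.356, 0.946, -0.945]
contact_force: [-0.5, -0.8, 0.2]
finger_gap: 0.004
```

Call:
{"fn": "carry_out", "kwargs": {
  "targets": [
    [[0,0,0.004],[0,0,0],1],
    [[0,0,0.004],[0,0,0],1],
    [[0,0,0.004],[0,0,0],1],
    [[0,0,0.003],[0,0,0],1],
    [[0,0,0.003],[0,0,0],1],
    [[0,0,0.002],[0,0,0],1],
    [[0,0,0.001],[0,0,0],1],
    [[0,0,0],[0,0,0],1]
  ]
}}

```text
time_s: 5.7
eef_pos: [620.0, 9.8, 40.7]
tool_rot: [-1.356, 0.945, -0.946]
contact_force: [1.0, 0.2, -0.1]
finger_gap: 0.0
```

Run:
```python
from h import *
p=wrist(); cv2.imwrite("pics/w3.png",p["frame"][:,:,::-1])
s=vision.grab_frame("scene"); cv2.imwrite("pics/s3.png",cv2.resize(s["frame"][110:340,200:460,::-1],None,fx=2.6,fy=2.6,interpolation=2))
print(sensors.get_obs()["contact_force"])
```

```text
[-0.29561732  0.21490433  0.28604809]
```

View pics/s3.png

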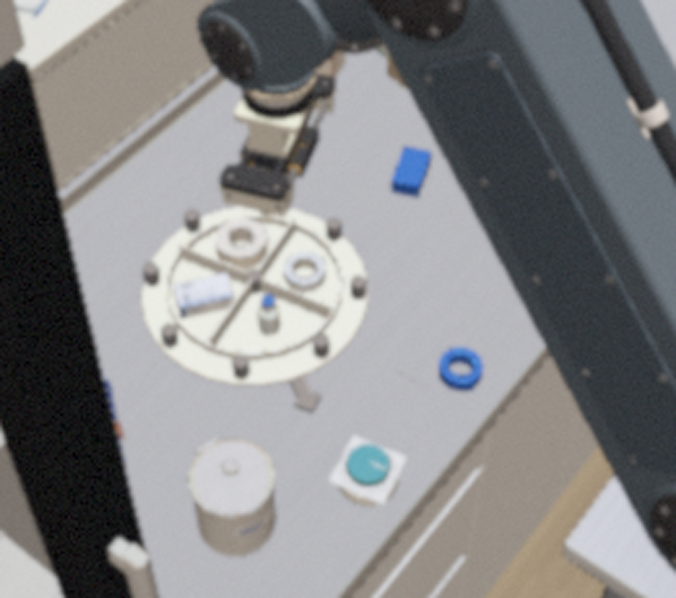

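```bash
cat > m.py <<'E'
from fit import *
def meas(p,posts,extra):
    f=lambda q:np.array(q)/2.6+[200,110]
    P=np.array([onz(p,f(q),46)[:2] for q in posts])
    r=least_squares(lambda c:np.hypot(*(P-c[:2]).T)-114,P.mean(0)); c=r.x; print(c.round(1),r.fun.round(1))
    ang=lambda X:np.degrees(np.arctan2(*(np.array(X)[:2]-c)[::-1])).round(1)
    print("posts",[ang(X) for X in P])
    for n,q,z in extra:
        X=onz(p,f(q),z); print(n,X.round(),ang(X),np.hypot(*(X[:2]-c)).round(1))
E
python3 - <<'E'
from m import *
meas(vision.grab_frame("scene"),[(333,223),(359,281),(321,341),(241,363),(169,331),(150,268),(191,215)],[("ptr",(307,403),8),("vbase",(268,332),20),("vcap",(268,299),70)])
E
```

```text
[569.2 118.6] [ 0.3  0.2 -0.2  1.1 -0.4  0.1  0.6]
posts [np.float64(-100.9), np.float64(-145.8), np.float64(168.1), np.float64(123.6), np.float64(78.7), np.float64(32.6), np.float64(-11.7)]
ptr [438. 192.   8.] 151.0 150.5
vbase [522. 153.  20.] 144.0 58.9
vcap [524. 147.  70.] 147.6 53.5
```

Call:
{"fn": "carry_out", "kwargs": {
  "targets": [
    [[0,0,0.002],[0,0,0],1],
    [[0,0,0.003],[0,0,0],1],
    [[0,0,0.002],[0,0,0],1],
    [[0,0,0.001],[0,0,0],1],
    [[0,0,0.0005],[0,0,0],1],
    [[0,0,0],[0,0,0],1],
    [[0,0,0],[0,0,0],1],
    [[0.002,0,-0.01],[0,0,0],1],
    [[0,0,-0.01],[0,0,0],1],
    [[0,-0.03,0],[0,0,0],1],
    [[0,-0.04,0],[0,0,0],1],
    [[0,-0.04,0],[0,0,0],1]
  ]
}}

```text
time_s: 7.05
eef_pos: [608.5, 3.5, 151.7]
tool_rot: [-1.356, 0.947, -0.945]
contact_force: [0.6, 0.0, 0.2]
finger_gap: 0.007
```

Call:
{"fn": "carry_out", "kwargs": {
  "targets": [
    [[0,-0.04,0],[0,0,0],1],
    [[0.02,-0.03,0],[0,0,0],1],
    [[0.03,0,-0.03],[0,0,0],1],
    [[0.03,0,-0.03],[0,0,0],1],
    [[0,0,0],[0,0,0],1],
    [[0,0,0],[0,0,0],1]
  ]
}}

```text
time_s: 7.65
eef_pos: [580.3, -92.5, 220.7]
tool_rot: [-1.355, 0.947, -0.947]
contact_force: [-0.0, 0.5, 0.3]
finger_gap: 0.007
```

Run:
```python
from h import *
p=wrist(); cv2.imwrite("pics/w4.png",p["frame"][:,:,::-1])
for t,z in [("hub_top",45),("pointer",8),("vial_mid",45)]:
    for r in vision.spot_point(p,t)[:1]: print(t,np.round(r["pixel"]),round(r["score"],2),onz(p,r["pixel"],z).round(0))
s=vision.grab_frame("scene"); cv2.imwrite("pics/s4.png",cv2.resize(s["frame"][110:340,200:460,::-1],None,fx=2.6,fy=2.6,interpolation=2))
```

```text
hub_top [139. 123.] 0.62 [572. 112.  45.]
pointer [ 76. 201.] 0.77 [443. 187.   8.]
vial_mid [102. 154.] 0.56 [525. 143.  45.]
```

View pics/s4.png

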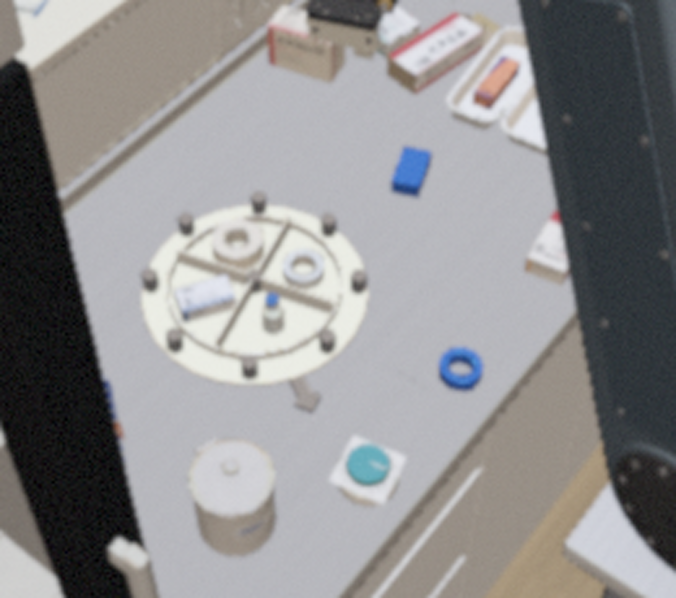

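View pics/w4.png

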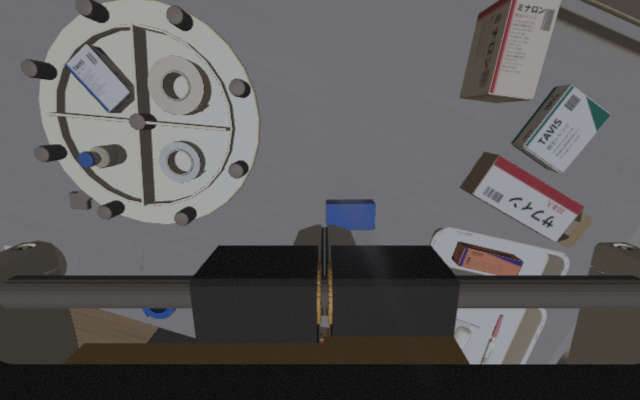

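Run:
```python
from m import *
meas(vision.grab_frame("scene"),[(258,199),(329,219),(360,275),(327,336),(249,362),(175,336),(150,274),(185,219)],[("ptr",(307,403),8),("vbase",(273,331),20),("vcap",(272,299),70)])
p=wrist(); q=[(239,86),(238,169),(183,218),(107,211),(43,153),(32,68),(89,8),(177,13)]
P=np.array([onz(p,a,46)[:2] for a in q]); r=least_squares(lambda c:np.hypot(*(P-c[:2]).T)-114,P.mean(0)); c=r.x; print(c,r.fun.round(1))
ang=lambda X:np.degrees(np.arctan2(*(np.array(X)[:2]-c)[::-1])).round(1)
print([ang(X) for X in P],"vcap",ang(onz(p,(86,159),70)),"ptr",ang(onz(p,(77,201),8)))
```

```text
[568.7 118.2] [-2.6  0.5  0.5 -1.2 -0.5 -0.4 -0.4  0.9]
posts [np.float64(-52.1), np.float64(-97.0), np.float64(-141.7), np.float64(172.3), np.float64(127.4), np.float64(83.2), np.float64(36.9), np.float64(-7.1)]
ptr [438. 192.   8.] 150.7 150.3
vbase [518. 149.  20.] 148.7 59.1
vcap [521. 145.  70.] 151.0 54.9
[574.75031739 112.64120351] [-1.1 -1.6 -1.5 -2.2  0.1 -1.1 -3.4  0.1]
[np.float64(-51.8), np.float64(-96.7), np.float64(-142.5), np.float64(172.7), np.float64(127.3), np.float64(82.9), np.float64(37.2), np.float64(-6.9)] vcap 149.5 ptr 150.5
```

```bash
python3 -c "
from h import *
print(ctrl.finish_job())"
```

```text
the job is handed in; nothing more can be done
None
```

I turned the carousel about 25° anticlockwise by pushing one rim post with the closed fingertips. The arm then backed off and lifted clear, and I handed the job in at about 8 s. `finish_job` gives no verdict.

- **Alignment:** the posts put the vial's compartment at about 150°, and the pointer is at about 150.6°. Direct readings of the vial itself were 148.7–151.0°. That puts it within about 2 mm of the pointer's line, against the 11 mm allowed.
- **Things on the carousel and round about:** in the last pictures all four things on the carousel stand upright in their compartments. The bystanders look unmoved by eye; I did not re-measure their positions. The kit carton was partly behind the arm in the scene picture.
- **Contact:** the readings stayed near zero throughout, and the arm ended about 220 mm above the worktop, touching nothing.
- **Disagreement:** the two cameras place the turning axis about 8 mm apart. Their angles still agree to about 1.5°, well within the roughly 11° tolerance.
- **Not measured:** I did not measure the carousel's turning speed before handing in. The last pictures were taken about 1 s after the push ended.

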